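# Pin the pull handle to the specimen clamp and hold the clamp open at the mark

### The job

On the low stage the spring-loaded specimen clamp has to be held open for a colleague: take the long pin with the slim knob from the stand and push it down through the fork of the pull handle and the clamp's lug until its collar sits fully home. Then grip the handle and pull it towards the near end of the stage until the clamp's pointer stands level with the pointed index block (the mark), and finish while still holding it there by the handle alone, the pin still fully home. Leave the other pin, the dish and everything else where they are.

Things in the scene. Friction and masses are not known exactly. Their poses are not given: they have to be found in the camera images.
- stage: the fixed stage: white base with black top plate (225 x 170 mm, top 40 mm above the table) and a narrow rail (36 mm wide, same height) projecting from its near end. Origin at table height, straight below the fork hole when the handle is home; x axis points along the stage away from the pull, so the handle is pulled along the stage's own -x; z up. The stage's position and yaw vary
- handle: the black-and-aluminium pull handle sliding on the rail along the stage's -x, 70 mm of travel; a light spring (1.2 N at home, 1.9 N at full travel) keeps it home. Origin = the stage's origin while home, moves with the handle, same axes. Carries the fork: two level tines, 30 mm wide, one above and one below the clamp's lug, holes of 10 mm diameter lined up with the lug's hole while both are home. The upper tine's top is 74 mm above the table
- fork_hole (a point): centre of the fork's hole at the top face of the upper tine (74 mm above the table), moves with the handle; axes as the stage's. The pin goes straight down here, 27 mm through upper tine, lug and lower tine, then 3 mm free below; the rail is 34 mm below this point
- handle_grip (a point): grip point of the handle: an upright black plate 14 mm thick along the pull, 50 mm wide across it, top 120 mm above the table; this point is in the middle of its thickness and width, 102 mm above the table, 60 mm from the fork hole on the pull side; axes as the stage's. The fork and bridge next to it reach up to 74 mm above the table, the seated pin's knob up to 104 mm
- clamp: the steel specimen clamp: a bar with lug (hole 10 mm) at the fork and a moving jaw 90 mm away, sliding along the stage's -x, 55 mm of travel; a spring pulls it home with 4.4 N at home and 110 N/m more as it is pulled (about 9 N at 40 mm). Origin = the stage's origin while home, moves with the clamp, same axes. Not connected to the handle until the pin is in; the pin has up to about 4 mm of play, so the clamp lags the handle
- clamp_pointer (a point): tip of the small steel pointer sticking out sideways (+y) from the clamp bar, 64 mm above the table; moves with the clamp; axes as the stage's
- mark_tip (a point): the mark: tip of a small steel index block (12 x 22 mm, 20 mm high) fixed on the stage plate beside the clamp bar, its point facing the pointer's path; 60 mm above the table; axes as the stage's, x along the stage. 22 to 38 mm from the pointer's home towards the pull side
- pin_knob (a point): the long steel pin, middle of its slim knob. From the bottom: shank 8 mm diameter, 30 mm long, with a chamfered tip; collar 20 mm diameter, 4 mm thick; knob 12 mm diameter, 26 mm high. This point is on the axis, 17 mm above the collar's underside (13 mm below the top), z axis up along the pin; 91 mm above the table when seated in the fork, 53 mm in the stand. About 50 g
- stand: fixed grey block 50 x 120 mm, 36 mm high, with two 9.5 mm holes 60 mm apart along its y axis, 30 mm either side of its middle; the two pins stand in them, collar on the top, which in which varies. Origin at the centre of its underside
- dish: square open clear dish, 70 x 70 x 26 mm, sitting loose between the clamp's jaws; origin at the centre of its underside; a bystander
- nut: steel ring nut, 24 mm across, 10 mm high, lying on the stage plate, right of the clamp bar; origin at centre of underside; a bystander
- bottle: closed clear bottle with white cap, 68 mm across, 110 mm high; origin at centre of underside; a bystander
- jar: closed amber jar, 60 mm across, 70 mm high; origin at centre of underside; a bystander
- petri: flat round clear culture dish, 94 mm across, 15 mm high, on the table left of the stage; origin at centre of underside; a bystander
- lens: dark steel microscope objective, 32 mm across, 45 mm high, standing on the table beyond the pin stand; origin at centre of underside; a bystander
- spare: the other, wrong pin: a short one with a wide mushroom head (30 mm across, 12 mm high) and an 18 mm shank; stands in the other hole of the stand; origin on its axis at the underside of its head; a bystander
- pin: the same long pin; origin on its axis at the underside of the collar, z up; 74 mm above the table when seated

How it is judged:
On the way:
1. the long pin is pushed through fork and lug, collar fully home (horizontal distance between pin_knob and fork_hole below 0.005 m and z of pin_knob in the frame of fork_hole below 0.0195 m and angle between the z axis of pin_knob and the z axis of fork_hole, either way round below 0.15 rad), for 0.2 s.
At the end, for the whole second after the job is handed in: the pin's collar is within 2.5 mm of the fork's top, within 5 mm of its hole's axis and upright within 0.15 rad; the clamp's pointer is within 4 mm of the mark along the stage and still (under 10 mm/s); the fingers bear on the handle with more than 3 N and touch neither clamp nor pin (all of step 1 and x of clamp_pointer in the frame of mark_tip between -0.004 and 0.004 m and linear speed of clamp below 0.01 m/s and contact force between the fingers and handle above 3 N and contact force between each of the fingers, the arm and clamp below 1 N and contact force between the fingers and pin below 1 N); the arm keeps its last pose, push and grip.
It fails at once if the dish is moved by more than 15 mm (distance of dish from where it was at the start of the episode above 0.015 m).
It fails at once if the other pin is moved by more than 25 mm (distance of spare from where it was at the start of the episode above 0.025 m).
It fails at once if the nut, bottle, jar, round dish or objective is moved by more than 25 mm (distance of any of nut, bottle, jar, petri, lens from where it was at the start of the episode above 0.025 m).
It also fails if it takes over 64 s, if anything falls off the work surface, if the arm or the gripper's body presses on something with over 40 N, if the wrist force passes 120 N, or if a joint passes its speed limit or range.

### The arm

A 6-joint arm with a two-finger parallel gripper is mounted at the origin on the work surface. World frame = base frame: x ahead of the robot, y to its left, z up, the work surface at z = 0. Lengths are in m, angles in rad, forces in N, time in s.
With the tool pointing down it reaches from about 0.3 to 0.75 m from the base axis. Payload 8.5 kg.
Tool frame: the origin (TCP) lies at the very end of the fingers, on their centre line; the grasp point (between the pads) lies 19 mm behind it; z points along the fingers, y is the direction in which the jaws open and shut (so a half turn about z gives the same grasp; the last joint's range is limited). The gripper opens to 88 mm and grips with 3 to 60 N. Pads are 18 mm wide; open, the fingers measure 123 mm over their backs; the gripper's body (75 mm by 187 mm) begins 45 mm behind the grasp point.
Start: joints at [-1.376, 0.381, 1.297, -0, 1.464, -0.215], TCP at [0.219, -0.504, 0.239] pointing down, gripper open.
Joint ranges: [-3.11, 3.11], [-0.89, 2.33], [0.22, 2.48], [-1.42, 4.56], [0.17, 2.85], [-2.88, 2.88]. Speed limits (rad/s): [2.39, 2.39, 3.14, 3.14, 3.14, 3.14].

### API

Orientations are given as a 3x3 rotation matrix whose columns are the frame's x, y, z axes.
In Python, from bench import sense, cams, close_job gives the robot as it stands. The module is installed in compiled form; this text tells all that it offers.
- The arm moves only by the tool apply_moves, never from a script. Its arguments are lists of equal length, an entry for each row: "offset": the shift along the tool's x, y, z in m, a list of three; "delta_rot": the turn, a rotation vector about the tool's x, y, z in degrees, a list of three; "gripper": the opening, from -1 (shut) to 1 (fully open). A call has 1 to 5 rows; each row shifts and turns the commanded pose from where the row before left it, along the tool's axes as they then stand; what a row does not reach is not made up. A row lasts 1/8 s, in which the tool goes at most 62.5 mm and 10.7 degrees, less where a joint would pass 70% of its speed; a pose out of reach is approached as far as the arm can. A call is refused whole if a number of a shift passes 0.0625 or a number of a turn 10.7, either way. A call with a gripper value outside its range is refused whole. The fingers move at their own pace and stop on an object; the grip force is fixed at half the most. Time passes only in rows, so rows that do not move let the fingers close. It gives the time, the measured TCP pose, the force and the opening at its end, in the units of the state.
- sense(): the state, without advancing time (a new reading comes with each control period).
- cams.snapshot(name): name is "scene" or "top" or "wrist"; returns (picture, depth): 420x560x3 uint8, red, green, blue; 420x560 float32, m along the optical axis (not along the pixel's ray), 0 where there is no reading.
- cams.get_calibration(name): a dict with "fx", "fy", "cx", "cy" (pixels), "view" (4x4, takes a point from world to camera coordinates). Camera axes: x right, y up, looking along -z (the intrinsics and any distortion apply to the point x, -y, -z); pixel columns grow to the right and rows downward; lengths in m; the calibration is good to about 2 mm. The wrist camera is an equidistant fisheye: a pixel r from the principal point sees the ray r / f radians off the axis. A picture is of the moment at which its call begins: read the wrist's pose just before it. get_calibration takes no time and is no camera call; for the wrist camera it gives the pose at the moment of the call.
- close_job(): hands the job in, once; it reports no verdict.
The state is a dict: "time_s": time; "joint_pos": joint angles; "joint_vel": joint speeds; "effort": joint torques, N m; "tool_pos": TCP position; "ee_rot": TCP orientation; "ft_force": force on the tool from outside, world axes, zero at the start; "moment": the same for the moment, N m; "grip_width": opening from 0.0 (shut) to 1.0 (fully open).
Only numpy, scipy, OpenCV 4.12 (cv2) and the standard library are available. Lean on these libraries where they do the work, as an engineer would, in place of code of your own. Each camera call takes 0.05 s, during which the arm holds its last target. There are 200 camera calls.

## Working session

There is one attempt and no reset: what is moved stays moved. The work goes in short steps, Python scripts to look and compute and a tool call to move; the robot and the scene stay as the last step left them, time stands still between calls to the robot, and variables do not carry over. Pictures are saved under pics/ and viewed, about 8 in all and at most 12, crops included, and the job is handed in when it is done.

Besides the shell and the picture viewer there is one more tool, called as a command line: name --argument value ..., lists and objects as JSON in quotes. apply_moves: Moves the arm, as the interface text tells. Its arguments: {"type":"object","properties":{"offset":{"type":"array","items":{"type":"array","items":{"type":"number"}}},"delta_rot":{"type":"array","items":{"type":"array","items":{"type":"number"}}},"gripper":{"type":"array","items":{"type":"number"}}},"required":["offset","delta_rot","gripper"]}

```bash
mkdir -p pics; cat > h.py <<'E'
import numpy as np,cv2
from bench import sense,cams
def snap(n):
    c=cams.get_calibration(n); p,d=cams.snapshot(n); return p,d,c
def cloud(d,c):
    v,u=np.mgrid[:d.shape[0],:d.shape[1]]
    x=(u-c['cx'])/c['fx']*d; y=(v-c['cy'])/c['fy']*d
    P=np.stack([x,-y,-d,np.ones_like(d)],-1)
    return (P@np.linalg.inv(np.array(c['view'])).T)[...,:3]
def ray(c,u,v,z,fish=False):
    x=(u-c['cx'])/c['fx'];y=(v-c['cy'])/c['fy']
    if fish:
        r=np.hypot(x,y); k=np.tan(r)/max(r,1e-9); x*=k;y*=k
    T=np.linalg.inv(np.array(c['view'])); D=T[:3,:3]@np.array([x,-y,-1]);O=T[:3,3]
    return O+D*(z-O[2])/D[2]
E
python3 - <<'E'
from h import *
s=sense();print(s['time_s'],s['tool_pos'],s['ee_rot'],s['grip_width'])
for n in('top','scene'):
    p,d,c=snap(n);cv2.imwrite(f'pics/{n}0.png',p[...,::-1]);np.savez(f'{n}0.npz',p=p,d=d,**c)
    T=np.linalg.inv(np.array(c['view']));print(n,T.round(3).tolist(),c['fx'],c['cx'],c['cy'],{k for k in c},(d>0).mean())
E
```

```text
0.0 [ 0.21906664 -0.50418807  0.23815034] [[ 9.17206852e-01  3.98411214e-01 -3.09734619e-04]
 [ 3.98411241e-01 -9.17205828e-01  1.39711117e-03]
 [ 2.72534358e-04 -1.40484169e-03 -9.99998976e-01]] 0.9996051122068353
top [[0.004, 0.987, -0.162, 0.333], [-1.0, 0.002, -0.015, 0.015], [-0.014, 0.162, 0.987, 1.366], [0.0, 0.0, 0.0, 1.0]] 473.23836772667187 272.63057532937285 210.90035043095415 {'cx', 'cy', 'fx', 'view', 'fy'} 0.9958801020408163
scene [[0.791, -0.407, 0.456, 1.105], [0.611, 0.541, -0.578, -0.688], [-0.011, 0.736, 0.677, 0.917], [0.0, 0.0, 0.0, 1.0]] 518.710154359113 278.3024751795936 212.39175657474237 {'cx', 'cy', 'fx', 'view', 'fy'} 0.9959098639455782
```

View pics/top0.png

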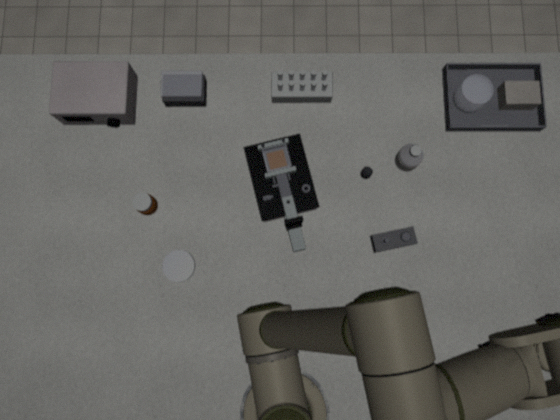

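View pics/scene0.png

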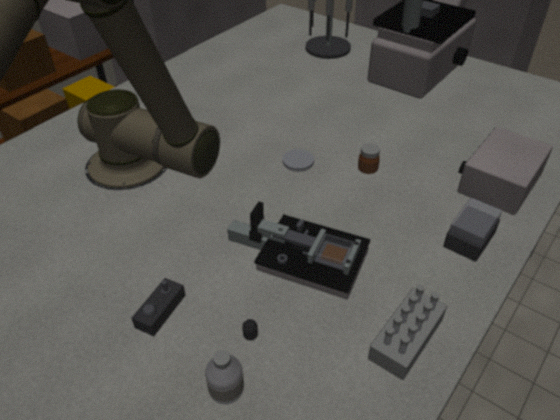

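The top view shows the stand at (393,239), with the slim pin in the left hole (~384,241) and the mushroom on the right (~406,236). The stage is centred at ~(281,178), the handle plate at ~(293,222) and the rail at ~(297,240), so the pull goes down-image, towards the robot.

```bash
python3 - <<'E'
from h import *
z=np.load('top0.npz');c={k:z[k] for k in('fx','fy','cx','cy','view')};P=cloud(z['d'],c);p=z['p']
for u,v in[(384,240),(406,236),(293,222),(290,200),(297,240),(305,188),(267,197)]:print(u,v,P[v,u].round(4),p[v,u])
# stand: dark grey pixels
def rect(m,zz,name):
    q=P[m][:,:2].astype(np.float32);print(name,len(q),cv2.minAreaRect(q),'medz',np.median(P[m][:,2]))
x,y,h=P[...,0],P[...,1],P[...,2]
V,U=np.mgrid[:420,:560]
rect((U>360)&(U<425)&(V>220)&(V<258)&(h>.03)&(h<.042),0,'stand')
rect((U>235)&(U<325)&(V>130)&(V<225)&(h>.036)&(h<.046)&(p.max(-1)<60),0,'plate')
rect((U>280)&(U<312)&(V>212)&(V<260)&(h>.105),0,'grip')
rect((U>280)&(U<312)&(V>190)&(V<225)&(h>.068)&(h<.08),0,'fork')
rect((U>280)&(U<312)&(V>225)&(V<260)&(h>.035)&(h<.046),0,'rail')
b=p[120:265,230:430,::-1];cv2.imwrite('pics/c1.png',cv2.convertScaleAbs(cv2.resize(b,(800,580),interpolation=cv2.INTER_CUBIC),alpha=1.8))
E
```

```text
384 240 [ 0.466  -0.271   0.0704] [42 39 42]
406 236 [ 0.4792 -0.3364  0.0519] [76 78 84]
293 222 [ 0.5086 -0.0208  0.1172] [14 11 13]
290 200 [ 0.5764 -0.0139  0.0732] [ 98 104 102]
297 240 [ 0.4684 -0.0342  0.0394] [105 109 109]
305 188 [ 0.6176 -0.0576  0.0399] [11  7 18]
267 197 [0.5866 0.0502 0.0639] [72 77 76]
stand 611 ((0.47440195083618164, -0.30695462226867676), (0.04997265711426735, 0.12197694927453995), 12.09355640411377) medz 0.03732437758131457
plate 2632 ((0.6525313854217529, 0.012125566601753235), (0.2240116447210312, 0.16764205694198608), 14.002440452575684) medz 0.04132338091002863
grip 115 ((0.43590718507766724, 0.004713967442512512), (0.04502735659480095, 0.201551154255867), 71.70496368408203) medz 0.12176250458188242
fork 239 ((0.5562286972999573, -0.013903411105275154), (0.097281314432621, 0.041118428111076355), 5.30584716796875) medz 0.07487269808765329
rail 276 ((0.4729759395122528, -0.03425850346684456), (0.062476493418216705, 0.0388815775513649), 13.9951810836792) medz 0.04082441852992291
```

View pics/c1.png

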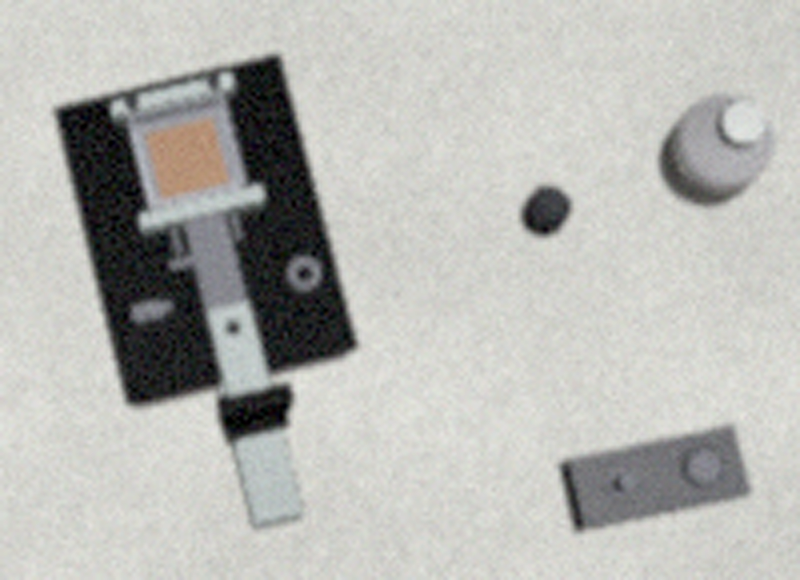

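The crop shows the fork hole at crop (232,327), the mark block at (150,310), the pointer at (180,264) and the long pin's knob at (625,483). The stage yaw is about 14°. I'll move over the pin for a close look, turning the jaws along the stage's x axis.

apply_moves --offset '[[0.04,-0.014,0.005],[0.04,-0.014,0.005],[0.04,-0.014,0.005],[0.04,-0.014,0.005],[0.04,-0.014,0.005]]' --delta_rot '[[0,0,0],[0,0,0],[0,0,0],[0,0,0],[0,0,0]]' --gripper '[0,0,0,0,0]'

```text
time_s: 0.72
tool_pos: [0.3755, -0.3594, 0.2134]
ee_rot: [[0.917, 0.398, -0.0], [0.398, -0.917, 0.0], [-0.0, -0.001, -1.0]]
ft_force: [0.3, 0.9, 0.1]
grip_width: 0.501
```

apply_moves --offset '[[0.04,-0.014,0.005],[0.04,-0.014,0.005],[0.04,-0.014,0.005],[0,0,0],[0,0,0]]' --delta_rot '[[0,0,0],[0,0,0],[0,0,0],[0,0,-10],[0,0,-10]]' --gripper '[0,0,0,0,0]'

```text
time_s: 1.35
tool_pos: [0.4682, -0.2736, 0.1983]
ee_rot: [[0.721, 0.693, -0.001], [0.693, -0.721, 0.001], [-0.0, -0.001, -1.0]]
ft_force: [-0.5, -0.2, 0.6]
grip_width: 0.5
```

apply_moves --offset '[[0,0,0],[0,0,0],[0,0,0],[0,0,0],[0,0,0]]' --delta_rot '[[0,0,-10],[0,0,-10],[0,0,-10],[0,0,-10],[0,0,-10]]' --gripper '[0,0,0,0,0]'

```text
time_s: 1.98
tool_pos: [0.4679, -0.2741, 0.1984]
ee_rot: [[-0.066, 0.998, -0.001], [0.998, 0.066, 0.001], [0.001, -0.001, -1.0]]
ft_force: [-0.0, -0.2, -0.0]
grip_width: 0.5
```

apply_moves --offset '[[0,0,0],[0,0,0],[0,0,0]]' --delta_rot '[[0,0,-10],[0,0,0],[0,0,0]]' --gripper '[0,0,0]'

```text
time_s: 2.35
tool_pos: [0.468, -0.2742, 0.1986]
ee_rot: [[-0.23, 0.973, -0.0], [0.973, 0.23, 0.0], [0.0, -0.0, -1.0]]
ft_force: [0.8, 0.2, 0.0]
grip_width: 0.501
```

```bash
python3 - <<'E'
from h import *
s=sense();R=s['ee_rot'];print(s['time_s'],s['tool_pos'],R.round(4).tolist(),s['ft_force'],s['joint_pos'].round(2))
print(np.degrees(np.arctan2(R[1,1],R[0,1])))
p,d,c=snap('wrist');np.savez('w1.npz',p=p,d=d,**c)
T=np.linalg.inv(np.array(c['view']));print(T.round(3).tolist(),c['fx'],c['cx'],c['cy'])
cv2.imwrite('pics/w1.png',cv2.convertScaleAbs(p[...,::-1],alpha=1.5))
E
```

```text
2.35 [ 0.46795635 -0.27416037  0.198596  ] [[-0.2298, 0.9732, -0.0003], [0.9732, 0.2298, 0.0003], [0.0003, -0.0002, -1.0]] [0.82312481 0.22393397 0.03008293] [-0.75  0.4   1.39  0.    1.35 -0.98]
13.286169080277427
[[0.973, -0.219, -0.066, 0.451], [0.229, 0.931, 0.285, -0.2], [-0.001, -0.293, 0.956, 0.345], [0.0, 0.0, 0.0, 1.0]] 325.19226210127806 280.4739256824338 209.13617766925125
```

View pics/w1.png

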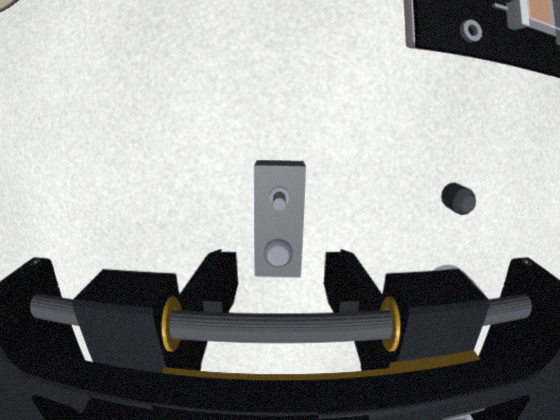

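The wrist view shows the long pin with its collar at ~(280,192) and knob top at ~(279,204), and the mushroom pin at (278,252). The stand is nearly aligned with the jaws. I'll refine these numbers.

```bash
python3 - <<'E'
from h import *
z=np.load('w1.npz');c={k:z[k] for k in('fx','fy','cx','cy','view')};p=z['p'];d=z['d']
x=lambda u,v,h:ray(c,u,v,h,True).round(4)
print('collar',x(280,191,.04),'top',x(279,205,.066))
v,u=np.mgrid[:420,:560]
X=(u-c['cx'])/c['fx'];Y=(v-c['cy'])/c['fy'];r=np.hypot(X,Y);k=np.tan(r)/np.maximum(r,1e-9)
P=np.stack([X*k*d,-Y*k*d,-d,np.ones_like(d)],-1)@np.linalg.inv(c['view']).T
for n,lo,hi in(('top',.0625,.07),('collar',.0385,.043),('stand',.034,.0375)):
    m=(P[...,2]>lo)&(P[...,2]<hi)&(u>250)&(u<310)&(v>155)&(v<(278 if n=='stand' else 225))
    if m.sum()>3:
        q=P[m];print(n,m.sum(),u[m].mean(),v[m].mean(),q.mean(0)[:3].round(4),cv2.minAreaRect(q[:,:2].astype(np.float32)), np.ptp(q[:,0]),np.ptp(q[:,1]))
cv2.imwrite('pics/w1c.png',cv2.resize(cv2.convertScaleAbs(p[150:285,235:325,::-1],alpha=1.5),None,fx=4.4,fy=4.4,interpolation=cv2.INTER_CUBIC))
E
```

```text
collar [ 0.4676 -0.2734  0.04  ] top [ 0.4683 -0.2799  0.066 ]
top 140 278.79285714285714 203.7357142857143 [ 0.4678 -0.2787  0.0664] ((0.4680235683917999, -0.27880653738975525), (0.01072781067341566, 0.011412432417273521), 12.878114700317383) 0.011233253131456955 0.011436081334394332
collar 164 278.8109756097561 193.9390243902439 [ 0.4671 -0.2764  0.0406] ((0.4666280448436737, -0.287405788898468), (0.05833858624100685, 0.02548881806433201), 67.40225982666016) 0.03856007652947152 0.04815016601958566
stand 4103 278.51206434316356 217.76968072142336 [ 0.4729 -0.3026  0.0365] ((0.47423088550567627, -0.3084449768066406), (0.05043068155646324, 0.12072870135307312), 11.978470802307129) 0.07275218016496882 0.12804560848999813
```

View pics/w1c.png

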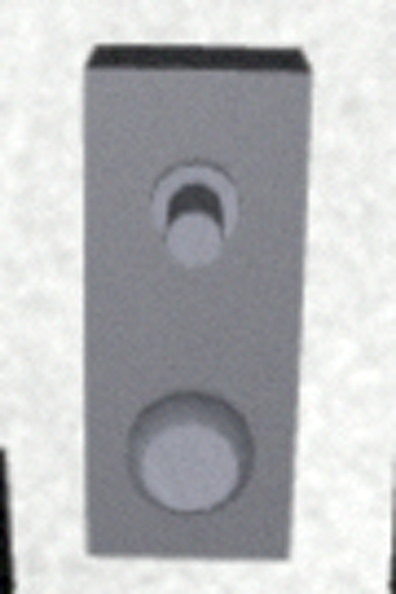

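The pin axis is at (0.468, -0.279), and the stand-based estimate agrees with the knob-top measurement. Next is to descend to TCP z = 0.044 and grip.

apply_moves --offset '[[-0.0047,-0.001,0.03],[0,0,0.04],[0,0,0.04],[0,0,0.03],[0,0,0.0146]]' --delta_rot '[[0,0,0],[0,0,0],[0,0,0],[0,0,0],[0,0,0]]' --gripper '[0,0,0,0,0]'

```text
time_s: 3.02
tool_pos: [0.4678, -0.2787, 0.0428]
ee_rot: [[-0.232, 0.973, -0.001], [0.973, 0.232, 0.001], [0.002, -0.001, -1.0]]
ft_force: [0.1, -1.1, 0.1]
grip_width: 0.5
```

apply_moves --offset '[[0,0,0],[0,0,0],[0,0,0],[0,0,0],[0,0,0]]' --delta_rot '[[0,0,0],[0,0,0],[0,0,0],[0,0,0],[0,0,0]]' --gripper '[0,-1,-1,-1,-1]'

```text
time_s: 3.65
tool_pos: [0.4683, -0.2791, 0.0446]
ee_rot: [[-0.233, 0.972, 0.001], [0.972, 0.233, -0.001], [-0.001, 0.0, -1.0]]
ft_force: [0.9, -0.1, 3.6]
grip_width: 0.121
```

apply_moves --offset '[[0,0,0],[0,0,-0.01],[0,0,-0.03],[0,0,-0.03],[0,0,0]]' --delta_rot '[[0,0,0],[0,0,0],[0,0,0],[0,0,0],[0,0,0]]' --gripper '[-1,-1,-1,-1,-1]'

```text
time_s: 4.28
tool_pos: [0.4688, -0.2796, 0.1161]
ee_rot: [[-0.233, 0.972, 0.003], [0.972, 0.233, -0.003], [-0.004, 0.002, -1.0]]
ft_force: [-0.3, -0.2, -0.3]
grip_width: 0.12
```

```bash
python3 - <<'E'
from h import *
z=np.load('top0.npz');c={k:z[k] for k in('fx','fy','cx','cy','view')}
for n,u,v,h in(('hole',288,201.75,.074),('mark',267.5,197.5,.06),('ptr',275,186,.064)):print(n,ray(c,u,v,h).round(4))
E
```

```text
hole [ 0.5713 -0.0084  0.074 ]
mark [0.5859 0.0489 0.06  ]
ptr [0.6181 0.0279 0.064 ]
```

apply_moves --offset '[[0,0,-0.04],[0,0,-0.034],[0.03,0.01,0],[0.05,0.02,0],[0.05,0.02,0]]' --delta_rot '[[0,0,0],[0,0,0],[0,0,0],[0,0,0],[0,0,0]]' --gripper '[-1,-1,-1,-1,-1]'

```text
time_s: 4.9
tool_pos: [0.4861, -0.1395, 0.1869]
ee_rot: [[-0.232, 0.973, -0.002], [0.973, 0.232, 0.001], [0.001, -0.001, -1.0]]
ft_force: [-0.1, 0.7, -1.0]
grip_width: 0.125
```

apply_moves --offset '[[0.016,0.037,0],[0.016,0.038,0],[0.016,0.038,0],[0,0,0],[0,0,0]]' --delta_rot '[[0,0,0],[0,0,0],[0,0,0],[0,0,0],[0,0,0]]' --gripper '[-1,-1,-1,-1,-1]'

```text
time_s: 5.52
tool_pos: [0.5845, -0.0681, 0.187]
ee_rot: [[-0.233, 0.972, -0.002], [0.972, 0.233, 0.0], [0.001, -0.002, -1.0]]
ft_force: [-0.3, -0.5, -1.0]
grip_width: 0.123
```

```bash
cat >> h.py <<'E'
def fcloud(d,c):
    v,u=np.mgrid[:d.shape[0],:d.shape[1]]
    X=(u-c['cx'])/c['fx'];Y=(v-c['cy'])/c['fy'];r=np.hypot(X,Y);k=np.tan(r)/np.maximum(r,1e-9)
    return (np.stack([X*k*d,-Y*k*d,-d,np.ones_like(d)],-1)@np.linalg.inv(np.array(c['view'])).T)[...,:3]
E
python3 - <<'E'
from h import *
s=sense();R=s['ee_rot'];print(s['time_s'],s['tool_pos'],R.round(4).tolist(),s['joint_pos'].round(2))
p,d,c=snap('wrist');np.savez('w2.npz',p=p,d=d,**c)
cv2.imwrite('pics/w2.png',cv2.resize(cv2.convertScaleAbs(p[:300,130:430,::-1],alpha=1.5),(600,600),interpolation=cv2.INTER_CUBIC))
E
```

```text
5.525 [ 0.58445115 -0.0680893   0.18704894] [[-0.2331, 0.9724, -0.0021], [0.9725, 0.2331, 0.0004], [0.0009, -0.0019, -1.0]] [-0.32  0.49  1.27 -0.    1.38 -0.55]
```

View pics/w2.png

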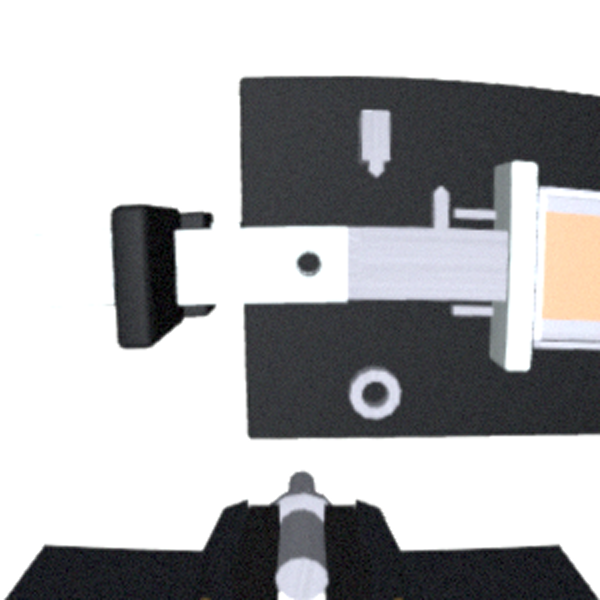

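The view shows the fork hole at crop (309,263), the mark tip at (376,177), the pointer tip at (441,187), the handle plate at ~(130,275), and the held pin hanging with its tip at (302,475).

```bash
python3 - <<'E'
from h import *
z=np.load('w2.npz');c={k:z[k] for k in('fx','fy','cx','cy','view')};p=z['p'];d=z['d'];P=fcloud(d,c)
g=p.max(-1).astype(int);v,u=np.mgrid[:420,:560]
m=(u>270)&(u<300)&(v>118)&(v<146)&(g<100)
n,l,st,ce=cv2.connectedComponentsWithStats(m.astype(np.uint8));i=1+st[1:,4].argmax();print('hole px',ce[i],st[i])
H=ray(c,*ce[i],.074,True);print('hole',H.round(4))
f=lambda a,b:((a+.5)/2-.5+130,(b+.5)/2-.5)
M=ray(c,*f(376,177),.06,True);T=ray(c,*f(441,187),.064,True)
print('mark',M.round(4),'ptr',T.round(4))
print('tip',ray(c,*f(302,475),.1484,True).round(4),'knobtop',ray(c,*f(302,578),.187+.0214,True).round(4))
# yaw: plate near/side rect, grip top rect
m=(P[...,2]>.036)&(P[...,2]<.046)&(g<60)&(u>230)&(v>30)&(v<225);e=cv2.minAreaRect(P[m][:,:2].astype(np.float32));print('plate',e)
m=(P[...,2]>.114)&(P[...,2]<.125)&(u>170)&(u<235)&(v>90)&(v<185);q=P[m];print('grip',m.sum(),cv2.minAreaRect(q[:,:2].astype(np.float32)),np.median(q[:,2]))
m=(P[...,2]>.07)&(P[...,2]<.078)&(u>210)&(u<305)&(v>105)&(v<160)&(g>100);q=P[m];print('fork',m.sum(),cv2.minAreaRect(q[:,:2].astype(np.float32)),np.median(q[:,2]))
yaw=np.radians(14.1);X=np.array([np.cos(yaw),np.sin(yaw)]);print('ptr-mark along x',(T-M)[:2]@X,'hole->ptr',(T-H)[:2]@X)
E
```

```text
hole px [283.98888889 131.02222222] [279 126  11  11  90]
hole [ 0.5731 -0.0078  0.074 ]
mark [0.592  0.0334 0.06  ] ptr [0.6188 0.0362 0.064 ]
tip [ 0.5847 -0.0668  0.1484] knobtop [ 0.5849 -0.0674  0.2084]
plate ((0.6460558176040649, 0.009792551398277283), (0.23614276945590973, 0.16808362305164337), 14.092495918273926)
grip 1500 ((0.5150383114814758, -0.022641653195023537), (0.015191379934549332, 0.049699440598487854), 13.871082305908203) 0.12028017975342206
fork 3025 ((0.5547772645950317, -0.013018729165196419), (0.06820832192897797, 0.029806938022375107), 14.1046781539917) 0.07456321493104334
ptr-mark along x 0.026670430856066775 hole->ptr 0.055123827719906385
```

All points are consistent: the hole from the grip plate plus 60 mm is within 0.3 mm of the direct reading. I'll move the pin over the hole and stop 8 mm above it for a check.

apply_moves --offset '[[0.03,0.0012,0],[0.0304,0.0012,0],[0,0,0.032],[0,0,0.032],[0,0,0]]' --delta_rot '[[0,0,-0.6],[0,0,0],[0,0,0],[0,0,0],[0,0,0]]' --gripper '[-1,-1,-1,-1,-1]'

```text
time_s: 6.2
tool_pos: [0.5716, -0.0092, 0.1225]
ee_rot: [[-0.242, 0.97, -0.005], [0.97, 0.242, 0.001], [0.002, -0.004, -1.0]]
ft_force: [-0.1, -0.4, -0.1]
grip_width: 0.125
```

apply_moves --offset '[[0,0,0],[0,0,0]]' --delta_rot '[[0,0,0],[0,0,0]]' --gripper '[-1,-1]'

```text
time_s: 6.45
tool_pos: [0.5736, -0.0091, 0.1256]
ee_rot: [[-0.243, 0.97, 0.002], [0.97, 0.243, -0.001], [-0.001, 0.002, -1.0]]
ft_force: [-0.2, 0.6, -0.7]
grip_width: 0.123
```

```bash
python3 - <<'E'
from h import *
s=sense();R=s['ee_rot'];print(s['time_s'],s['tool_pos'],R.round(4).tolist(),s['ft_force'])
p,d,c=snap('wrist');np.savez('w3.npz',p=p,d=d,**c)
cv2.imwrite('pics/w3.png',cv2.resize(cv2.convertScaleAbs(p[140:290,205:355,::-1],alpha=1.3),(600,600),interpolation=cv2.INTER_CUBIC))
for h in(.074,.0845,.12,.145): 
    w=np.array([.5731,-.0078,h,1]);q=np.array(c['view'])@w;a=np.array([q[0],-q[1]])/-q[2];r=np.hypot(*a);a*=np.arctan(r)/r
    print(h,a[0]*c['fx']+c['cx'],a[1]*c['fy']+c['cy'])
E
```

```text
6.45 [ 0.57358178 -0.0090903   0.12556109] [[-0.2429, 0.97, 0.0024], [0.97, 0.2429, -0.0006], [-0.0011, 0.0022, -1.0]] [-0.24599648  0.63091573 -0.72692821]
0.074 279.44405709306096 229.50470972390536
0.0845 279.4163658712653 235.47831040794154
0.12 279.3016101540334 260.7366965709357
0.145 279.19452109908167 285.0990232594679
```

View pics/w3.png

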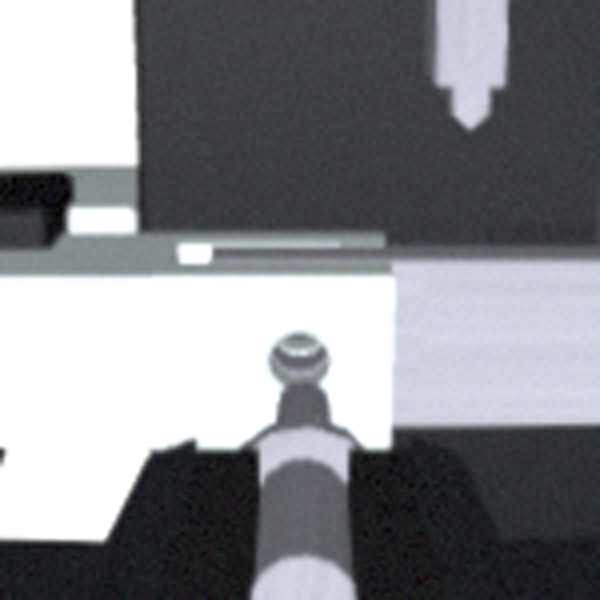

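The hole shows at crop (299,358), as predicted. The pin tip sits about 0.5 mm right of it and ~0.7 mm short, so I'll correct that and push down, watching the force.

apply_moves --offset '[[0.0007,-0.0005,0],[0,0,0.005],[0,0,0.005],[0,0,0.004],[0,0,0]]' --delta_rot '[[0,0,0],[0,0,0],[0,0,0],[0,0,0],[0,0,0]]' --gripper '[-1,-1,-1,-1,-1]'

```text
time_s: 7.12
tool_pos: [0.5723, -0.0081, 0.1097]
ee_rot: [[-0.243, 0.97, -0.001], [0.97, 0.243, 0.0], [0.0, -0.001, -1.0]]
ft_force: [0.4, 0.1, -0.6]
grip_width: 0.125
```

apply_moves --offset '[[0,0,0.004],[0,0,0.004],[0,0,0.004],[0,0,0]]' --delta_rot '[[0,0,0],[0,0,0],[0,0,0],[0,0,0]]' --gripper '[-1,-1,-1,-1]'

```text
time_s: 7.62
tool_pos: [0.5723, -0.0081, 0.0978]
ee_rot: [[-0.243, 0.97, -0.001], [0.97, 0.243, 0.0], [0.0, -0.001, -1.0]]
ft_force: [0.3, -0.6, -0.2]
grip_width: 0.122
```

The pin is inside the hole with no resistance, so I keep pushing.

apply_moves --offset '[[0,0,0.004],[0,0,0.004],[0,0,0.003],[0,0,0.002],[0,0,0]]' --delta_rot '[[0,0,0],[0,0,0],[0,0,0],[0,0,0],[0,0,0]]' --gripper '[-1,-1,-1,-1,-1]'

```text
time_s: 8.25
tool_pos: [0.5724, -0.0081, 0.085]
ee_rot: [[-0.243, 0.97, -0.0], [0.97, 0.243, 0.0], [0.0, -0.0, -1.0]]
ft_force: [-0.0, 0.3, -0.9]
grip_width: 0.124
```

apply_moves --offset '[[0,0,0.002],[0,0,0.001],[0,0,0]]' --delta_rot '[[0,0,0],[0,0,0],[0,0,0]]' --gripper '[-1,-1,-1]'

```text
time_s: 8.62
tool_pos: [0.5725, -0.0082, 0.0825]
ee_rot: [[-0.243, 0.97, 0.0], [0.97, 0.243, -0.0], [-0.0, 0.0, -1.0]]
ft_force: [-1.2, 0.6, 4.2]
grip_width: 0.122
```

Contact came at z = 0.0825, as predicted. One small extra press, then a partial release and lift.

apply_moves --offset '[[0,0,0.001],[0,0,0],[0,0,0],[0,0,0],[0,0,0]]' --delta_rot '[[0,0,0],[0,0,0],[0,0,0],[0,0,0],[0,0,0]]' --gripper '[-1,-1,-0.3,-0.3,-0.3]'

```text
time_s: 9.25
tool_pos: [0.5724, -0.0082, 0.0809]
ee_rot: [[-0.243, 0.97, -0.0], [0.97, 0.243, 0.0], [0.0, -0.0, -1.0]]
ft_force: [0.0, 0.6, -0.6]
grip_width: 0.35
```

apply_moves --offset '[[0,0,-0.02],[0,0,-0.04],[0,0,-0.04],[-0.03,0,-0.02],[-0.03,0,0]]' --delta_rot '[[0,0,0],[0,0,0],[0,0,0],[0,0,0],[0,0,0]]' --gripper '[-0.3,-0.3,-0.3,-0.3,-0.3]'

```text
time_s: 9.88
tool_pos: [0.5878, -0.067, 0.203]
ee_rot: [[-0.244, 0.97, 0.003], [0.97, 0.244, -0.001], [-0.002, 0.003, -1.0]]
ft_force: [0.5, -0.2, 0.7]
grip_width: 0.351
```

apply_moves --offset '[[0,0,0],[0,0,0]]' --delta_rot '[[0,0,0],[0,0,0]]' --gripper '[-0.3,-0.3]'

```text
time_s: 10.12
tool_pos: [0.5867, -0.0657, 0.2007]
ee_rot: [[-0.243, 0.97, -0.001], [0.97, 0.243, 0.001], [0.001, -0.001, -1.0]]
ft_force: [0.6, 0.2, 0.2]
grip_width: 0.351
```

```bash
python3 - <<'E'
from h import *
s=sense();print(s['time_s'],s['tool_pos'],s['ft_force'])
p,d,c=snap('wrist');np.savez('w4.npz',p=p,d=d,**c);P=fcloud(d,c);v,u=np.mgrid[:420,:560]
D=np.hypot(P[...,0]-.5731,P[...,1]+.0078)
m=(D<.02)&(P[...,2]>.08)&(v<200)
for lo,hi in((.0765,.082),(.1,.108)):
    q=P[m&(P[...,2]>lo)&(P[...,2]<hi)];print(lo,len(q),q.mean(0).round(4) if len(q) else '',np.median(q[:,2]) if len(q) else '')
m=(P[...,2]>.114)&(P[...,2]<.125)&(u>140)&(u<250)&(v>60)&(v<200);q=P[m];print('grip',m.sum(),cv2.minAreaRect(q[:,:2].astype(np.float32)),np.median(q[:,2]))
cv2.imwrite('pics/w4.png',cv2.resize(cv2.convertScaleAbs(p[:300,130:430,::-1],alpha=1.3),(600,600),interpolation=cv2.INTER_CUBIC))
E
```

```text
10.125 [ 0.58672432 -0.06573595  0.20073457] [0.57825848 0.19082085 0.19057048]
0.0765 9 [ 0.5742 -0.0028  0.0803] 0.08019399905770208
0.1 209 [ 0.5728 -0.0076  0.1045] 0.10452287819626516
grip 1341 ((0.5151721239089966, -0.022691234946250916), (0.014738025143742561, 0.04950609803199768), 14.297085762023926) 0.12025085162141891
```

View pics/w4.png

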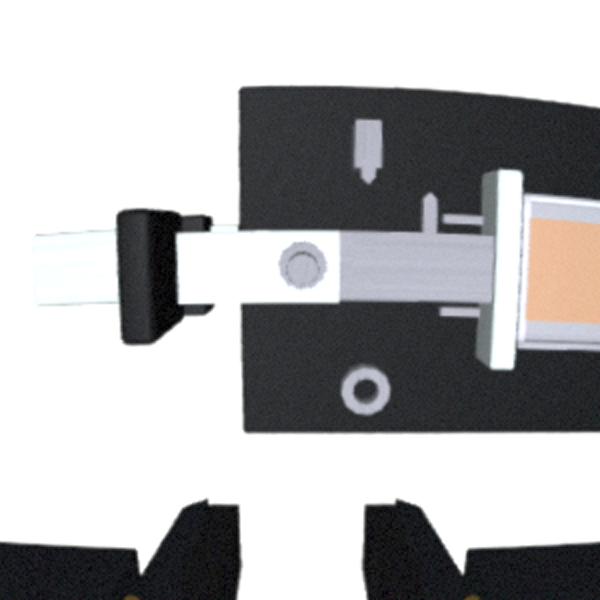

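The pin is seated: its knob top measures z = 0.1045 (104 mm expected) and the collar is flush on the fork. The plate centre is at (0.5151,-0.0227), so I'll go over the handle and down.

apply_moves --offset '[[0.02,-0.02,0],[0.02,-0.02,0],[0.0191,-0.0191,0.02],[0,0,0.03],[0,0,0]]' --delta_rot '[[0,0,0],[0,0,0],[0,0,0],[0,0,0],[0,0,0]]' --gripper '[-0.3,-0.3,-0.3,-0.3,-0.3]'

```text
time_s: 10.8
tool_pos: [0.5142, -0.0223, 0.15]
ee_rot: [[-0.244, 0.97, -0.004], [0.97, 0.244, 0.001], [0.002, -0.003, -1.0]]
ft_force: [-0.3, 0.1, -0.4]
grip_width: 0.355
```

apply_moves --offset '[[0,0,0.02],[0,0,0.02],[0,0,0.015],[0,0,0.011],[0,0,0]]' --delta_rot '[[0,0,0],[0,0,0],[0,0,0],[0,0,0],[0,0,0]]' --gripper '[-0.3,-0.3,-0.3,-0.3,-0.3]'

```text
time_s: 11.42
tool_pos: [0.5155, -0.0233, 0.0852]
ee_rot: [[-0.243, 0.97, -0.0], [0.97, 0.243, 0.0], [0.0, -0.0, -1.0]]
ft_force: [-0.4, -0.4, -0.3]
grip_width: 0.352
```

apply_moves --offset '[[0,0,0],[0,0,0],[0,0,0],[0,0,0],[0,0,0]]' --delta_rot '[[0,0,0],[0,0,0],[0,0,0],[0,0,0],[0,0,0]]' --gripper '[-1,-1,-1,-1,-1]'

```text
time_s: 12.05
tool_pos: [0.5149, -0.0236, 0.0857]
ee_rot: [[-0.243, 0.97, -0.001], [0.97, 0.243, -0.001], [-0.0, -0.001, -1.0]]
ft_force: [-4.8, -1.6, 6.6]
grip_width: 0.157
```

The handle is gripped. I'll pull 26 mm gently and then measure the pointer against the mark.

apply_moves --offset '[[0,-0.004,0],[0,-0.006,0],[0,-0.006,0],[0,-0.006,0],[0,-0.004,0]]' --delta_rot '[[0,0,0],[0,0,0],[0,0,0],[0,0,0],[0,0,0]]' --gripper '[-1,-1,-1,-1,-1]'

```text
time_s: 12.68
tool_pos: [0.4917, -0.0295, 0.0858]
ee_rot: [[-0.243, 0.97, 0.005], [0.97, 0.243, 0.0], [-0.001, 0.005, -1.0]]
ft_force: [7.7, 5.1, -1.2]
grip_width: 0.157
```

apply_moves --offset '[[0,0,0],[0,0,0],[0,0,0]]' --delta_rot '[[0,0,0],[0,0,0],[0,0,0]]' --gripper '[-1,-1,-1]'

```text
time_s: 13.05
tool_pos: [0.4917, -0.0295, 0.0857]
ee_rot: [[-0.243, 0.97, 0.005], [0.97, 0.243, 0.0], [-0.001, 0.004, -1.0]]
ft_force: [7.4, 3.5, 0.4]
grip_width: 0.157
```

```bash
python3 - <<'E'
from h import *
s=sense();print(s['time_s'],s['tool_pos'],s['ft_force'])
p,d,c=snap('wrist');np.savez('w5.npz',p=p,d=d,**c)
cv2.imwrite('pics/w5.png',cv2.resize(cv2.convertScaleAbs(p[120:300,250:490,::-1],alpha=1.3),(800,600),interpolation=cv2.INTER_CUBIC))
E
```

```text
13.05 [ 0.49169344 -0.02951268  0.08574719] [7.39917622 3.52558686 0.43921939]
```

View pics/w5.png

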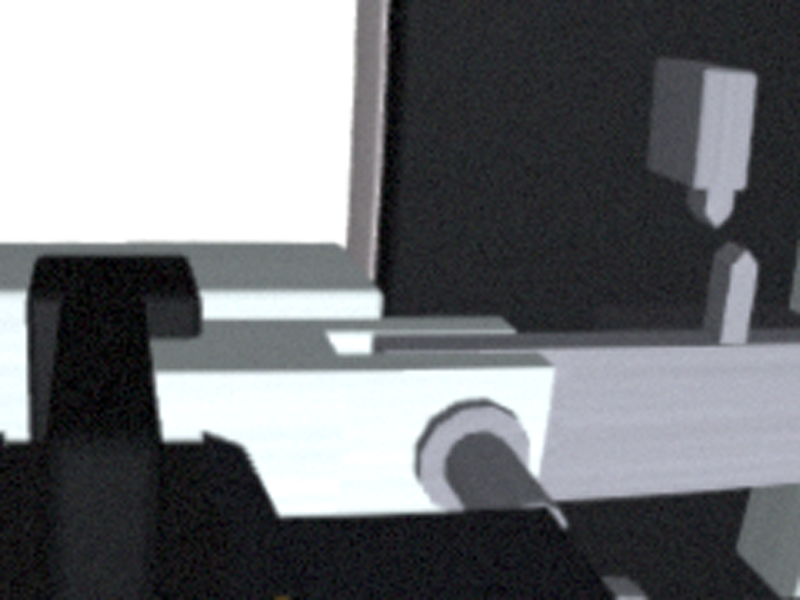

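The pointer tip is at crop (740,247) and the mark tip at (715,228), with the pin still flush. I'll cast both to the stage frame.

```bash
python3 - <<'E'
from h import *
z=np.load('w5.npz');c={k:z[k] for k in('fx','fy','cx','cy','view')};P=fcloud(z['d'],c)
f=lambda a,b:((a+.5)*.3-.5+250,(b+.5)*.3-.5+120)
X=np.array([np.cos(np.radians(14.1)),np.sin(np.radians(14.1))])
T=ray(c,*f(741,250),.064,True);M=ray(c,*f(716,226),.060,True);print(T.round(4),M.round(4),'diff',(T-M)[:2]@X)
H=np.array([.5731,-.0078]);print('ptr,mark rel. home hole',(T[:2]-H)@X,(M[:2]-H)@X,'handle TCP',(np.array([.4917,-.0295])-[.5152,-.0226])@X)
for q in((741,262),(716,205)):
    a,b=map(int,f(*q));print(P[b,a].round(4))
E
```

```text
[0.5968 0.0312 0.064 ] [0.5923 0.0336 0.06  ] diff 0.0038045192152814013
ptr,mark rel. home hole 0.03247317788548996 0.02866865867020856 handle TCP -0.02447293594051507
[0.5957 0.0292 0.0657]
[0.5893 0.0373 0.0616]
```

The clamp is 3.8 mm short of the mark, so I pull 3.8 mm more.

apply_moves --offset '[[0,-0.002,0],[0,-0.0018,0],[0,0,0],[0,0,0],[0,0,0]]' --delta_rot '[[0,0,0],[0,0,0],[0,0,0],[0,0,0],[0,0,0]]' --gripper '[-1,-1,-1,-1,-1]'

```text
time_s: 13.72
tool_pos: [0.4881, -0.0304, 0.0858]
ee_rot: [[-0.243, 0.97, 0.005], [0.97, 0.243, 0.0], [-0.001, 0.005, -1.0]]
ft_force: [7.6, 3.9, 1.2]
grip_width: 0.16
```

```bash
python3 - <<'E'
from h import *
s=sense();print(s['time_s'],s['tool_pos'],s['ft_force'],s['grip_width'])
p,d,c=snap('wrist');np.savez('w6.npz',p=p,d=d,**c)
cv2.imwrite('pics/w6.png',cv2.resize(cv2.convertScaleAbs(p[120:300,250:490,::-1],alpha=1.3),(800,600),interpolation=cv2.INTER_CUBIC))
p,d,c=snap('top');np.savez('t6.npz',p=p,d=d,**c)
E
```

```text
13.725 [ 0.48808892 -0.03041293  0.08576302] [7.61890813 3.92992758 1.17420985] 0.16025646739519253
```

View pics/w6.png

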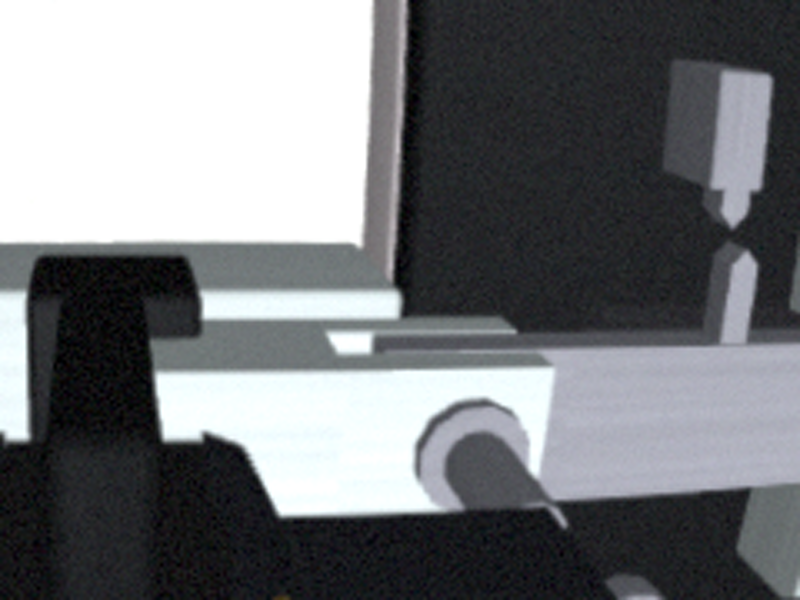

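```bash
python3 - <<'E'
from h import *
z=np.load('w6.npz');c={k:z[k] for k in('fx','fy','cx','cy','view')};P=fcloud(z['d'],c)
f=lambda a,b:((a+.5)*.3-.5+250,(b+.5)*.3-.5+120)
X=np.array([np.cos(np.radians(14.1)),np.sin(np.radians(14.1))]);H=np.array([.5731,-.0078])
T=ray(c,*f(741,248),.064,True);M=ray(c,*f(734,228),.060,True);print(T.round(4),M.round(4),'diff',(T-M)[:2]@X,(T[:2]-H)@X,(M[:2]-H)@X)
for q in((741,262),(734,207)):
    a,b=map(int,f(*q));print(P[b,a].round(4))
E
```

```text
[0.593  0.0306 0.064 ] [0.5928 0.0334 0.06  ] diff -0.00048139049168612264 0.028705470923243236 0.029186861414929356
[0.5931 0.0282 0.0644]
[0.5892 0.0374 0.0617]
```

```bash
python3 -c "
from bench import sense,close_job
s=sense();print(s['time_s'],s['tool_pos'],abs(s['joint_vel']).max());print(close_job())"
```

```text
13.825 [ 0.48808274 -0.03040409  0.08575247] 0.0015467751787418037
the job is handed in; nothing more can be done
None
```

The long pin is seated through the fork and lug, the handle is pulled, and the job was handed in at 13.8 s with the gripper still holding the handle. No verdict was reported.

- **Pin:** contact came at the expected height. After release the knob top measured 104.5 mm, against 104 mm expected when seated. In the last picture, with the handle pulled, the collar was still flush on the fork.
- **Pointer against mark:** after about 28 mm of pull the pointer is about 0.5 mm past the mark along the stage (limit 4 mm). The one other reading of the mark differs by 0.7 mm.
- **Hold:** the arm was still, and the wrist force along the pull was about 8.5 N, close to the spring load. In the last picture the seated pin stands clear of the fingers on the handle. Contact forces on the clamp and pin are not measured directly.
- **Other objects:** I did not re-measure the dish, spare pin or other bystanders. The arm never came near them apart from lifting the long pin beside the spare.

One reading disagreed: depth at the mark and pointer was up to about 1.7 mm higher than their stated heights. It has little effect on the alignment.

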